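Slide the shunt ring home on the discharge rail and switch the load on

TASK

Put the blue drill pack on discharge: holding it by its orange grip, gently slide the brass ring along the bent copper rail, round both corners, and press it on until the red contact at the far end is pushed fully in. Let go of the ring there, and only then throw the red load switch beside the pack all the way over, away from the robot. Do not force the ring against the rail or the contact, do not push on the rail, contact or vise with the gripper, and leave everything else on the bench where it is.

Things in the scene. Friction and masses are not known exactly. Their poses are not given: they have to be found in the camera images.
- vise: Small dark cast-iron vise, about 110 x 90 x 140 mm, in a steel tray on the mat, fixed for the run; its jaws grip a bent, level, rigid copper rail, 10 mm diameter, axis 130 mm above this origin. The origin is on the mat below the point where the rail leaves the jaws, along the vise's -y; z up.
- rail_start (a point): Where the rail's axis leaves the jaws; axes as the vise. Rail in plan from here: straight 110 mm along -y; arc through 60 deg towards the vise's +x (left-hand for one travelling away from the vise); straight 80 mm; arc through 60 deg back again (right-hand); straight 75 mm to the face of the red contact. Both arcs have 30 mm centreline radius.
- bend1 (a point): Point on the rail's axis where the first arc begins, 110 mm from rail_start; axes as the vise. The rail is hand bent: here, and again where the second arc begins, it may be kinked in plan by up to 0.09 rad (5 deg) either way, which swings all that lies beyond it. These two errors are not measured: feel for them.
- home (a point): Centre of the ring when the contact is fully in, for a rail without bending errors; fixed to the vise, axes as the vise. The true place may be up to 30 mm from it. A black collar on a steel foot stands just behind the contact; nothing else is in the way of the ring and its weight.
- ring: Brass ring hanging on the first straight part of the rail: bore 17 mm (3.5 mm clearance all round), 14 mm long, 29 mm outside, about 0.16 kg. Origin at the centre of the bore, hanging about 3.5 mm below the rail's axis; its y axis lies along the rail (-y towards the contact), z up. A brass weight, 22 mm wide, reaches 34 mm below the origin and keeps it upright.
- grip (a point): Point on the axis of the ring's square orange grip post, 40 mm above the ring's origin, a good height for the TCP; the post is 16 x 16 mm, its sides along the ring's x and y, from 19 to 55 mm above the ring's origin; axes as the ring.
- contact (a joint): Red contact disc (28 mm diameter) at the far end of the rail: 0 = out as found, 0.010 m = fully pushed in, where it meets a hard stop. It slides along the rail, resists with about 5 N and stays where it is left.
- dock: Grey flat discharge dock, 120 x 190 x 20 mm, fixed for the run, standing on the mat; origin at the centre of its underside, z up. The pack sits on its +y half; the load switch stands 58 mm from the origin towards -y.
- switch (a joint): Red load switch lever, 80 mm long: 0 = leaning 0.5 rad towards the dock's -x (the robot), 1.0 rad = all the way over towards the dock's +x (on). It swings in the dock's x-z plane, stays where it is left and moves with a push of a few newtons near its tip.
- switch_tip (a point): Tip of the red switch lever.
- pack: Blue drill battery pack with a black top, 76 x 80 x 62 mm, standing loose on the dock; origin at the centre of its underside.
- cell_tray: Flat steel tray 85 x 110 x 25 mm with three loose cells, fixed; origin at the centre of its underside.
- cell0: Silver lithium cell, 21 x 70 mm, lying in the steel tray.
- cell1: Silver lithium cell, as cell0.
- cell2: Silver lithium cell, as cell0.
- probe: Orange voltage probe lying on the mat, about 155 mm long and 22 mm wide.
- jar: Jar with a lid, 70 mm diameter, 90 mm high.
There are look-alikes about, which are no part of the job. Of the things that look like the dock, the larger one is meant.

How it is judged (in metres and radians):
On the way, in this order (a step that is already met when the one before it is completed fails the run):
1. the ring has pushed the red contact fully in, the switch still off (value of joint contact above 0.0085 m and distance between ring and home below 0.04 m and value of joint switch below 0.5 rad), for 0.2 s.
2. the load switch is thrown all the way (value of joint switch above 0.85 rad), for 0.2 s.
At the end, for the whole second after the job is handed in: The red contact is at least 8.5 of its 10 mm in, the ring is released and at rest at the contact end of the rail (within 40 mm of the nominal home point), the switch is over by at least 0.85 rad, and the pack still stands on its dock (value of joint contact above 0.0085 m and distance between ring and home below 0.04 m and value of joint switch above 0.85 rad and linear speed of ring below 0.05 m/s and horizontal distance between pack and dock below 0.06 m); the robot touches nothing.
It fails at once if the ring is forced against the rail or the contact with more than 30 N (contact force between ring and vise above 30 N).
It fails at once if the gripper pushes on the rail, contact or vise with more than 5 N (contact force between the fingers and vise above 5 N).
It fails at once if the switch is thrown before the contact is in (value of joint switch above 0.5 rad and value of joint contact below 0.0085 m).
It fails at once if a bystander is moved by more than 20 mm (distance of any of pack, cell0, cell1, cell2, probe, jar from where it was at the start of the episode above 0.02 m).
It also fails if it takes over 72 s, if anything falls off the work surface, if the arm or the gripper's body presses on something with over 40 N, if the wrist force passes 120 N, or if a joint passes its speed limit or range.

ROBOT

A 6-joint arm with a two-finger parallel gripper is mounted at the origin on the work surface. World frame = base frame: x ahead of the robot, y to its left, z up, the work surface at z = 0. Lengths are in mm, angles in rad, forces in N, time in s.
With the tool pointing down it reaches from about 300 to 775 mm from the base axis. Payload 14.6 kg.
Tool frame: the origin (TCP) lies between the finger pads, 19 mm behind the fingertips; this is the grasp point; z points along the fingers, y is the line along which they close (so a half turn about z gives the same grasp; the last joint's range is limited). The gripper opens to 85 mm and grips with 20 to 120 N. Pads are 22 mm wide; open, the fingers measure 114 mm over their backs; the gripper's body (76 mm by 85 mm) begins 54 mm behind the grasp point. The pads swing forward as they close: fully open they stand 13 mm farther back than shut.
Start: joints at [-1.354, 0.3, 1.521, -0, 1.321, -0.067], TCP at [153.996, -527.991, 249.981] pointing down, gripper open.
Joint ranges: [-3.03, 3.03], [-0.79, 2.21], [0.23, 2.52], [-1.04, 4.18], [0, 3.07], [-2.55, 2.55]. Speed limits (rad/s): [2.22, 2.22, 2.57, 3.14, 3.14, 3.14].

INTERFACE

Orientations are given as a unit quaternion [w, x, y, z].
In Python, from rig import bot gives the robot as it stands. Calls block until the motion is done:
- bot.move_to(position, orientation): joint-space move of the TCP to a pose.
- bot.servo_line(position, attitude=None, speed=150, until_force=None): straight line of the TCP; attitude=None keeps the orientation; speed is the mean speed in mm/s. With until_force (N) it stops when the force on the tool has changed by that much, and returns True; else False.
- bot.move_joints(angles): joint-space move.
- bot.move_gripper(opening, grip_force=None): finger opening in mm; grip_force is the grip in N (None keeps the last); returns when the fingers have stopped.
- bot.dwell(seconds).
- bot.ik(position, orientation): joint angles nearest the present ones, or None.
- bot.read_state(): the state.
- bot.read_camera(name): name is "side" or "top" or "wrist"; returns a dict with "image" (480x640x3 uint8, blue, green, red), "depth" (480x640 float32, mm along the optical axis (not along the pixel's ray), 0 where there is no reading), "fovy" (degrees; the focal length in pixels is half the picture's height over the tangent of half this angle, whatever the lens; pixels are square), "cx", "cy" (the principal point, pixels), "k1" (the pictures are not rectified: a ray, as slopes to the right and down, at radius r is drawn at 1 + k1 r^2 times it, then the intrinsics apply), "eye" and "attitude" of the camera in the world; the wrist camera has in their place "mount" (4x4, takes a point from camera to tool coordinates, whose origin is the TCP and whose axes are the flange's). Camera axes: x right, y down, z forward; pixel columns grow to the right and rows downward; lengths in mm; the calibration is good to about 2 mm. A picture is of the moment at which its call begins: read the wrist's pose just before it.
A pose or a line that the arm cannot do raises bot.MotionError and nothing moves.
- bot.finish_job(): hands the job in; it is judged then, once.
The state is a dict: "clock": time; "joint_positions": joint angles; "qvel": joint speeds; "effort": joint torques, N m; "ee_pos": TCP position; "tool_rot": TCP orientation; "ft_force": force on the tool from outside, world axes, zero at the start; "moment": the same for the moment, N m; "grip_width": finger opening in mm; "grip_force": force on a finger pad.
Only numpy, scipy, OpenCV 4.12 (cv2) and the standard library are available. Lean on these libraries where they do the work, as an engineer would, in place of code of your own. Each camera call takes 0.05 s, during which the arm holds its last target. There are 200 camera calls.

## Working session

There is one attempt and no reset: what is moved stays moved. The work goes in short steps, each a Python script; the robot and the scene stay as the last script left them, time stands still between calls to the robot, and variables do not carry over. Pictures are saved under pics/ and viewed, at most 10 in all, crops included, and the job is handed in when it is done.

```bash
ls; mkdir -p pics; cat > h.py <<'E'
import numpy as np, cv2
from scipy.spatial.transform import Rotation as R
from rig import bot
def rot(q): return R.from_quat([q[1],q[2],q[3],q[0]])
def f_of(c): return c["image"].shape[0]/2/np.tan(np.radians(c["fovy"])/2)
def rays(c,uv):
    uv=np.atleast_2d(np.float64(uv)); f=f_of(c)
    K=np.array([[f,0,c["cx"]],[0,f,c["cy"]],[0,0,1]])
    s=cv2.undistortPoints(uv[:,None],K,np.array([c["k1"],0,0,0.]))[:,0]
    return np.c_[s,np.ones(len(s))]
def pose(c,st=None):
    if "eye" in c: return rot(c["attitude"]).as_matrix(),np.array(c["eye"])
    M=np.array(c["mount"]);T=rot(st["tool_rot"]).as_matrix()
    return T@M[:3,:3],T@M[:3,3]+np.array(st["ee_pos"])
def onplane(c,uv,z,st=None):
    Rm,e=pose(c,st);d=rays(c,uv)@Rm.T
    return e+d*((z-e[2])/d[:,2])[:,None]
def bydepth(c,uv,st=None):
    Rm,e=pose(c,st);uv=np.atleast_2d(uv);i=np.int32(np.round(uv))
    return e+(rays(c,uv)*c["depth"][i[:,1],i[:,0]][:,None])@Rm.T
E
python3 - <<'E'
from h import *
st=bot.read_state();print(st)
for n in("top","side"):
    c=bot.read_camera(n);cv2.imwrite(f"pics/{n}.png",c["image"]);np.savez(f"{n}.npz",**c)
    print(n,{k:v for k,v in c.items() if k not in("image","depth")},(c["depth"]>0).mean())
E
```

```text
pics
{'clock': 0.0, 'joint_positions': array([-1.35360237e+00,  3.00511907e-01,  1.52154634e+00,  8.02382212e-06,
        1.32068415e+00, -6.66130258e-02]), 'qvel': array([-0.00017267,  0.0013396 , -0.00278455,  0.00085666, -0.00278414,
       -0.00027421]), 'effort': array([ 1.04854957e-03, -5.43502092e+01, -3.61790586e+01, -3.95857069e-05,
        4.11465662e-03, -2.65501916e-05]), 'ee_pos': array([ 153.95695256, -527.81074498,  249.41360781]), 'tool_rot': array([-5.73534683e-04,  9.89948561e-01,  1.41426719e-01, -3.93659231e-05]), 'ft_force': array([-0.56028261,  1.40826404, -0.3497044 ]), 'moment': array([-0.0252647 ,  0.04291979,  0.00327384]), 'grip_force': 0.0, 'grip_width': 85.49438598484055}
top {'fovy': 46.14832060733563, 'cx': 323.9268622855536, 'cy': 234.15010998376113, 'k1': -0.10355234943214481, 'eye': array([ 270.04369684,  -65.86254228, 1111.9882529 ]), 'attitude': array([-0.07437698,  0.71880093, -0.68768783,  0.06984795])} 0.9958919270833333
side {'fovy': 46.4667170434855, 'cx': 326.75329165055587, 'cy': 241.35983905400403, 'k1': -0.007885245076737034, 'eye': array([208.38054591, 585.58564639, 883.91514671]), 'attitude': array([ 0.06677117, -0.18761636,  0.91287502, -0.35637186])} 0.9958984375
```

View pics/top.png

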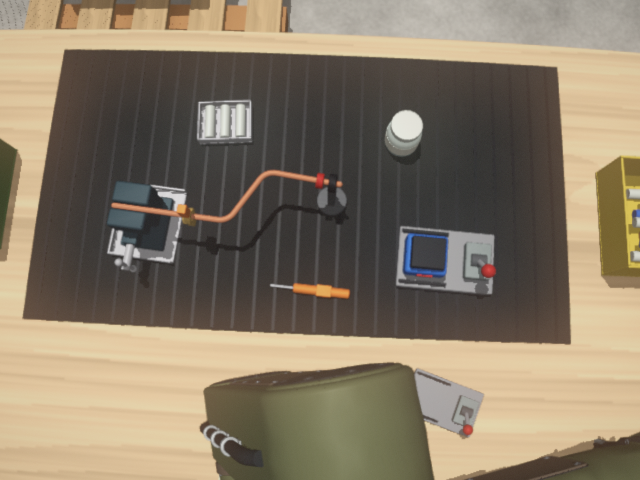

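View pics/side.png

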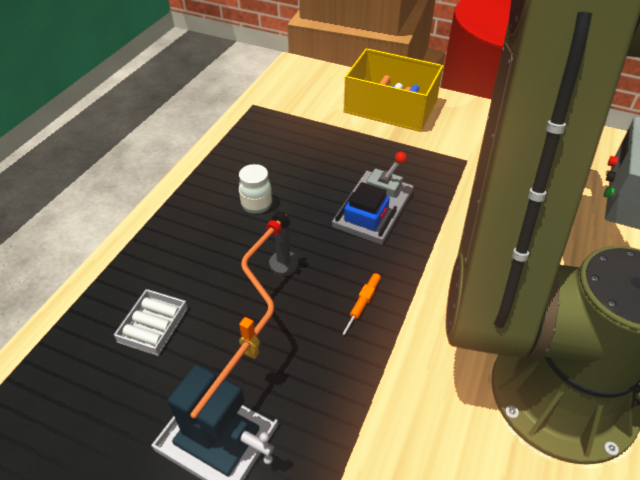

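Top view: the rail runs from the vise (112,206) past the ring's grip (183,210), bends at about (225,218) and (268,173), and ends at the contact (320,180). The larger dock's switch tip is at (488,270). The side view shows the same layout, with the orange post above the rail at (246,328).

```bash
cat >> h.py <<'E'
def mask(c,kind):
    hsv=cv2.cvtColor(c["image"],cv2.COLOR_BGR2HSV)
    lo,hi={"copper":((4,90,90),(13,200,255)),"red":((0,215,60),(4,255,255)),"orange":((10,215,120),(18,255,255))}[kind]
    m=cv2.inRange(hsv,lo,hi)
    if kind=="red": m|=cv2.inRange(hsv,(174,200,60),(180,255,255))
    return m
E
python3 - <<'E'
from h import *
for n,pts in(("top",[(140,208),(183,210),(210,217),(245,200),(290,175),(320,180),(488,270),(425,255),(323,291),(300,300)]),("side",[(215,395),(246,328),(268,300),(245,265),(260,240),(277,225),(400,157),(243,345)])):
    c=dict(np.load(n+".npz"));hsv=cv2.cvtColor(c["image"],cv2.COLOR_BGR2HSV)
    P=bydepth(c,pts)
    for p,w in zip(pts,P): print(n,p,hsv[p[1],p[0]],w.round(0))
    for k in("copper","red","orange"):
        N,l,s,ce=cv2.connectedComponentsWithStats(mask(c,k))
        for i in range(1,N):
            if s[i,4]>15: print(k,s[i],ce[i].round(1))
E
```

```text
top (140, 208) [ 11 120 219] [505. 278. 139.]
top (183, 210) [ 17 146 226] [495. 188. 180.]
top (210, 217) [ 11 122 213] [493. 149. 142.]
top (245, 200) [ 10 131 170] [527.  89. 142.]
top (290, 175) [ 11 122 215] [579.  11. 137.]
top (320, 180) [  1 176 199] [569. -44. 146.]
top (488, 270) [  1 164 205] [ 421. -348.  132.]
top (425, 255) [120  11  68] [ 451. -243.   85.]
top (323, 291) [ 18 149 227] [383. -57.  22.]
top (300, 300) [10 61 75] [365. -12.   3.]
copper [191 169 126  54 941] [252.7 194. ]
copper [323 178   6   7  38] [325.4 181.3]
copper [336 181   7   6  35] [338.8 183.7]
copper [111 202  79  16 478] [150.9 209.5]
copper [292 283  58  16 271] [320.3 290.7]
copper [463 425  10  10  31] [467.9 430.9]
side (215, 395) [99 97 71] [495. 296. 143.]
side (246, 328) [ 12 255 205] [493. 200. 184.]
side (268, 300) [ 13 176 249] [505. 112. 138.]
side (245, 265) [ 11 183 237] [575.  62. 140.]
side (260, 240) [ 12 178 244] [578.  -1. 140.]
side (277, 225) [  1 236 206] [564. -41. 147.]
side (400, 157) [  3 226 231] [ 423. -343.  128.]
side (243, 345) [ 12 180 245] [500. 206. 141.]
cop
[... 751 characters left out ...]
  48] [385.4  79.9]
copper [487  90  18  77 132] [494.9 131.4]
copper [611  91  24  17 279] [622.7  98.9]
copper [633  96   7  14  66] [636.9 103.6]
copper [610 106  30   9  78] [624.8 109.9]
copper [482 132   5  16  19] [484.1 139.2]
copper [395 152  12  12  23] [401.8 159.5]
copper [241 228  33 108 847] [258.5 280.5]
copper [447 308   6  26  58] [448.5 323.6]
copper [345 316  60 147 640] [372.3 391.1]
copper [190 342  60  76 648] [219.2 379.4]
red [ 447    0   64   88 4098] [478.2  37.7]
red [396 152  10  10  78] [400.3 156.3]
red [609 157   8   8  51] [612.7 160.4]
red [267 221  14  13 108] [273.9 226.1]
orange [350 273  31  46 487] [365.2 294.8]
orange [239 317  16  24 270] [246.8 328.3]
```

```bash
python3 - <<'E'
from h import *
c=dict(np.load("top.npz"));s=dict(np.load("side.npz"))
def comp(c,box):
    m=mask(c,"copper");o=np.zeros_like(m);x0,y0,x1,y1=box;o[y0:y1,x0:x1]=m[y0:y1,x0:x1];return o
mt=comp(c,(111,165,318,225));ms=comp(s,(190,225,276,420))
def prof(m,axis):
    out=[]
    for i in range(m.shape[1-axis] if axis==0 else m.shape[0]):
        a=np.nonzero(m[:,i] if axis==0 else m[i])[0]
        if len(a)>=3: out.append((i,a.mean()) if axis==0 else (a.mean(),i))
    return np.array(out)
P=onplane(c,prof(mt,0),133)
Q=onplane(s,prof(ms,1),133)
for nm,X in(("top",P),("side",Q)):
    print(nm);print(X[::8,:2].round(1).tolist())
    y=X[:,1]
    for lo,hi in((145,178),(75,110),(-35,25)):
        k=(y>lo)&(y<hi)
        p=np.polyfit(y[k],X[k,0],1);print((lo,hi),k.sum(),np.degrees(np.arctan(p[0])).round(2),np.polyval(p,[lo,hi]).round(1),np.std(X[k,0]-np.polyval(p,y[k])).round(2))
# red things: contact & tip
for nm,cc,bx in(("top",c,(312,165,330,195)),("side",s,(262,218,284,238)),("top",c,(478,255,500,285)),("side",s,(392,150,408,165))):
    hsv=cv2.cvtColor(cc["image"],cv2.COLOR_BGR2HSV);m=((hsv[...,0]<4)|(hsv[...,0]>174))&(hsv[...,1]>140)
    x0,y0,x1,y1=bx;v,u=np.nonzero(m[y0:y1,x0:x1]);uv=[u.mean()+x0,v.mean()+y0];
    Rm,e=pose(cc);d=rays(cc,[uv])[0]@Rm.T;print(nm,np.round(uv,1),len(u),(u.min()+x0,u.max()+x0),onplane(cc,uv,133).round(1),np.median(bydepth(cc,np.c_[u+x0,v+y0]),0).round(1))
E
```

```text
top
[[509.9, 335.4], [509.5, 320.2], [508.2, 305.0], [507.0, 289.9], [505.7, 274.8], [503.5, 259.7], [502.3, 244.7], [500.1, 229.8], [498.9, 214.9], [497.6, 200.1], [495.6, 183.4], [495.3, 168.8], [493.1, 154.1], [491.9, 139.5], [493.4, 125.1], [503.3, 111.4], [522.4, 98.4], [542.5, 85.4], [561.9, 72.3], [578.6, 58.8], [583.0, 44.5], [582.7, 29.9], [580.5, 15.2], [578.2, 0.5], [576.0, -14.2], [573.8, -28.9]]
(145, 178) 18 5.61 [492.6 495.9] 0.28
(75, 110) 22 -56.66 [557.9 504.7] 0.48
(-35, 25) 33 8.22 [573.2 581.9] 0.27
side
[[577.9, -40.9], [577.9, -18.7], [581.2, 4.4], [584.5, 26.9], [585.2, 47.8], [574.0, 62.9], [557.5, 75.2], [539.9, 86.6], [522.7, 97.7], [505.9, 108.6], [496.3, 122.1], [494.3, 138.5], [496.0, 156.2], [498.2, 173.6], [500.6, 202.6], [502.2, 218.8], [503.7, 234.7], [505.3, 250.2], [506.7, 265.3], [508.2, 280.2], [509.6, 294.7], [511.0, 308.9], [512.4, 322.9]]
(145, 178) 16 0.19 [496.4 496.5] 1.83
(75, 110) 25 -56.84 [557.5 503.9] 0.39
(-35, 25) 21 8.59 [575.4 584.4] 0.31
top [319.3 180.3] 102 (np.int64(315), np.int64(324)) [[571.9 -42.2 133. ]] [567.9 -42.2 143.8]
side [273.9 226.7] 143 (np.int64(266), np.int64(281)) [[573.6 -46.4 133. ]] [568.  -38.8 140.9]
top [488.4 270.4] 140 (np.int64(482), np.int64(495)) [[ 420.1 -348.2  133. ]] [ 420.9 -348.9  129. ]
side [400.  156.1] 76 (np.int64(395), np.int64(405)) [[ 422.  -340.3  133. ]] [ 423.  -343.4  129.2]
```

```bash
cat >> h.py <<'E'
def down(a):
    "tool down, tool y axis at world angle a (deg)"
    a=np.radians(a);y=np.array([np.cos(a),np.sin(a),0]);z=np.array([0,0,-1.]);x=np.cross(y,z)
    q=R.from_matrix(np.c_[x,y,z]).as_quat();return np.array([q[3],*q[:3]])
E
python3 - <<'E'
from h import *
print(bot.read_camera("wrist")["mount"].round(3))
bot.move_to([500,150,360],down(-5.25))
bot.dwell(.3)
st=bot.read_state();c=bot.read_camera("wrist");np.savez("w1.npz",**c,ee_pos=st["ee_pos"],tool_rot=st["tool_rot"])
cv2.imwrite("pics/w1.png",c["image"]);print(st["clock"],st["ee_pos"],st["joint_positions"],st["ft_force"],c["fovy"])
E
```

```text
[[ 0.00000e+00 -9.48000e-01 -3.19000e-01  8.24990e+01]
 [ 1.00000e+00  0.00000e+00 -0.00000e+00 -5.74000e-01]
 [ 1.00000e-03 -3.19000e-01  9.48000e-01 -1.24232e+02]
 [ 0.00000e+00  0.00000e+00  0.00000e+00  1.00000e+00]]
3.1667 [500.04694594 149.83963748 359.99543855] [2.20952329e-01 1.76475072e-01 1.42076111e+00 3.17448899e-05
 1.54438303e+00 3.12895816e-01] [-0.2601796  -0.11514135 -0.67644859] 69.11046929547243
```

View pics/w1.png

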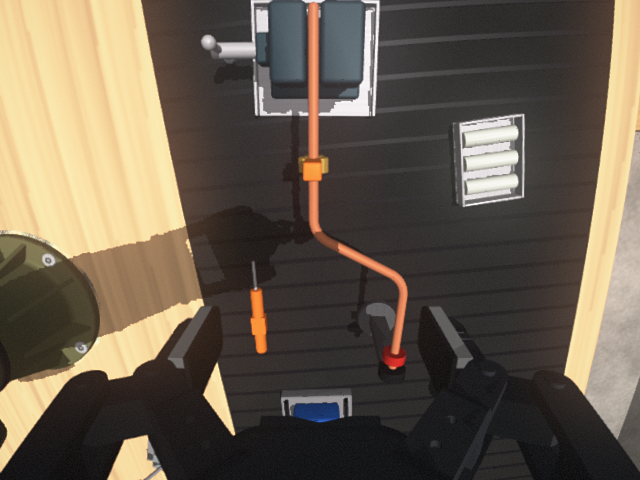

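The wrist view shows the whole rail: it leaves the vise at (313,5), passes the orange post (312,170), bends at (316,235) and (400,275), and ends at the contact (394,358).

```bash
python3 - <<'E'
from h import *
c=dict(np.load("w1.npz"));hsv=cv2.cvtColor(c["image"],cv2.COLOR_BGR2HSV)
m=cv2.inRange(hsv,(5,80,80),(13,215,255))
X=[]
for lo,hi,a,b in((60,150,300,330),(190,225,300,330),(228,300,300,415),(300,345,380,415)):
    for v in range(lo,hi):
        u=np.nonzero(m[v,a:b])[0]
        if len(u)>=3:X.append((u.mean()+a,v,len(u)))
X=np.array(X);P=onplane(c,X[:,:2],133,c)
# segment 2 by columns
Y=[(u,np.nonzero(m[225:300,u])[0].mean()+225) for u in range(318,402)];P2=onplane(c,Y,133,c)
def fit(P,k,n):
    p=np.polyfit(P[k,1],P[k,0],1);print(n,k.sum(),"ang",np.degrees(np.arctan(p[0])).round(2),"p",p.round(4),"sd",np.std(P[k,0]-np.polyval(p,P[k,1])).round(2));return p
y=P[:,1]
l1=fit(P,(y>150),"1");fit(P,(y>210),"1a");l3=fit(P,(y<30)&(y>-30),"3");l2=fit(P2,(P2[:,1]<108)&(P2[:,1]>75),"2")
for a,b in((l1,l2),(l2,l3)):
    yy=(b[1]-a[1])/(a[0]-b[0]);print("corner",np.polyval(a,yy).round(1),round(yy,1))
print("P2",P2[::6,:2].round(1).tolist());print("P",P[-50::5,:2].round(1).tolist())
# orange post top
mo=cv2.inRange(hsv,(8,216,120),(20,255,255));mo[:150]=0;mo[185:]=0;mo[:,:290]=0;mo[:,340:]=0
v,u=np.nonzero(mo);print("post px",u.min(),u.max(),v.min(),v.max(),len(u))
D=bydepth(c,np.c_[u,v],c);t=D[:,2]>180;print(np.percentile(D[:,2],[5,50,95]).round(1))
top=D[t];print("post top",t.sum(),top.mean(0).round(1),np.ptp(top,0).round(1),"rect-centre ray",onplane(c,[[u[t].mean(),v[t].mean()]],185,c).round(1))
mr=cv2.inRange(hsv,(0,140,60),(3,255,255))|cv2.inRange(hsv,(175,140,60),(180,255,255));mr[:335]=0;mr[380:]=0;mr[:,:370]=0;mr[:,420:]=0
v,u=np.nonzero(mr);print("contact",u.min(),u.max(),v.min(),v.max());D=bydepth(c,np.c_[u,v],c);print(np.percentile(D,[3,50,97],axis=0).round(1))
E
```

```text
1 107 ang 5.58 p [9.770000e-02 4.783268e+02] sd 0.05
1a 88 ang 5.56 p [9.740000e-02 4.784235e+02] sd 0.05
3 42 ang 8.17 p [1.435000e-01 5.785903e+02] sd 0.19
2 49 ang -56.89 p [ -1.5335 674.5357] sd 0.13
corner 490.1 120.3
corner 586.8 57.2
P2 [[495.5, 122.0], [501.2, 114.2], [507.2, 109.1], [513.3, 105.1], [519.5, 101.1], [525.7, 97.1], [531.9, 93.0], [538.2, 88.9], [544.5, 84.8], [550.9, 80.6], [557.3, 76.5], [563.8, 72.3], [570.3, 68.0], [576.8, 61.9]]
P [[584.3, 39.3], [583.1, 33.1], [582.5, 26.7], [581.3, 20.2], [580.6, 13.7], [579.4, 7.1], [578.7, 0.4], [577.4, -6.4], [576.7, -13.2], [575.5, -20.2]]Traceback (most recent call last):
  File "<stdin>", line 21, in <module>
    return umr_minimum(a, axis, None, out, keepdims, initial, where)
ValueError: zero-size array to reduction operation minimum which has no identity
```

```bash
cat >> h.py <<'E'
def build(l1=(.0975,478.38),l2=(-1.5335,674.54),l3=(.1435,578.59),step=1.0):
    """centreline (s from bend1, xy, heading) from the three fitted lines x=a*y+b; returns pts, headings, s"""
    from scipy.optimize import brentq
    h=[np.arctan2(-1,-l1[0]),np.arctan2(-1,-l2[0]),np.arctan2(-1,-l3[0])]
    u=lambda a:np.array([np.cos(a),np.sin(a)])
    def arc(p,hd,sg,t): # centreline arc radius 30
        n=u(hd+sg*np.pi/2);c=p+30*n;return c-30*u(hd+sg*t+sg*np.pi/2)
    def start(la,lb,hd,sg,y0):
        P=lambda y:np.array([la[0]*y+la[1],y])
        g=lambda y:(lambda e:e[0]-lb[0]*e[1]-lb[1])(arc(P(y),hd,sg,np.pi/3))
        return P(brentq(g,y0-30,y0+60))
    a1=h[1]-np.pi/3; a2=h[2]+np.pi/3
    B1=start(l1,l2,a1,1,120);E1=arc(B1,a1,1,np.pi/3)
    B2=start(l2,l3,a2,-1,60);E2=arc(B2,a2,-1,np.pi/3)
    pts=[B1-u(h[0])*110];hd=[h[0]]
    for t in np.arange(1,111): pts.append(B1-u(h[0])*(110-t));hd.append(h[0])
    for t in np.linspace(0,np.pi/3,32)[1:]: pts.append(arc(B1,a1,1,t));hd.append(a1+t)
    L2=np.linalg.norm(B2-E1)
    for t in np.arange(1,int(L2)+1): pts.append(E1+u(h[1])*t);hd.append(h[1])
    for t in np.linspace(0,np.pi/3,32)[1:]: pts.append(arc(B2,a2,-1,t));hd.append(a2-t)
    for t in np.arange(1,76): pts.append(E2+u(h[2])*t);hd.append(h[2])
    return np.array(pts),np.degrees(hd),dict(B1=B1,E1=E1,B2=B2,E2=E2,L2=L2,k=np.degrees([a1-h[0],a2-h[1]]),face=E2+75*u(h[2]))
E
python3 - <<'E'
from h import *
p,h,i=build();print(i,len(p))
c=dict(np.load("w1.npz"));hsv=cv2.cvtColor(c["image"],cv2.COLOR_BGR2HSV)
v,u=np.mgrid[150:190,292:338];uv=np.c_[u.ravel(),v.ravel()];D=bydepth(c,uv,c);t=(D[:,2]>178)&(D[:,2]<195)
print("post top",t.sum(),uv[t].min(0),uv[t].max(0),D[t].mean(0).round(1),np.percentile(D[t],[2,98],axis=0).round(1),hsv[tuple(uv[t][len(uv[t])//2][::-1])])
print("ray",onplane(c,[(uv[t].min(0)+uv[t].max(0))/2],np.median(D[t,2]),c))
v,u=np.mgrid[335:385,375:415];uv=np.c_[u.ravel(),v.ravel()]
for nm,k in(("red",((hsv[v,u,0]<4)|(hsv[v,u,0]>174)).ravel()&(hsv[v,u,1]>140).ravel()&(hsv[v,u,2]>70).ravel()),("black",(hsv[v,u,2]<60).ravel())):
    D=bydepth(c,uv[k],c);D=D[D[:,2]>110];print(nm,len(D),np.percentile(D,[3,50,97],axis=0).round(1).tolist())
E
```

```text
{'B1': array([491.74791083, 137.10677774]), 'E1': array([505.3169864, 110.3508403]), 'B2': array([572.9434259 ,  66.25143404]), 'E2': array([584.10089325,  38.4034373 ]), 'L2': np.float64(80.73470724050843), 'k': array([ 2.46024449, -5.05770286]), 'face': array([573.44752274, -35.83607844])} 328
post top 352 [303 162] [320 181] [496.9 193.3 185.6] [[489.6 185.  182.3]
 [504.2 201.  187.3]] [ 15 186 249]
ray [[496.91436251 193.25019901 185.70062492]]
red 340 [[559.2, -48.5, 127.4], [568.9, -36.6, 142.9], [583.4, -32.6, 148.2]]
black 458 [[552.8, -68.4, 116.1], [564.1, -58.8, 144.3], [582.8, -54.5, 151.3]]
```

```bash
python3 - <<'E'
from h import *
y=193.3;x=.0975*y+478.38
bot.move_to([x,y,240],down(-5.57))
bot.servo_line([x,y,174],speed=100)
bot.dwell(.2);s0=bot.read_state()
bot.move_gripper(0,40);bot.dwell(.2)
s=bot.read_state();print(s0["ee_pos"],s["ee_pos"],s["grip_width"],s["grip_force"],s0["ft_force"].round(2),s["ft_force"].round(2))
for dz in(1,2,3,4,5):
    bot.servo_line([x,y,174+dz],speed=20);bot.dwell(.15);s=bot.read_state();print(dz,s["ft_force"].round(2),s["moment"].round(2),s["ee_pos"].round(2))
print(s["clock"])
E
```

```text
[497.453148   193.34703041 174.60953141] [497.28133016 193.31884847 174.08406605] 15.038116654735852 41.91854774951935 [-0.16 -0.19 -0.39] [0.12 0.47 1.59]
1 [ 0.18 -0.34 -1.23] [-0.    0.01  0.03] [497.14 193.3  174.86]
2 [-0.3   0.55 -0.83] [0.04 0.01 0.02] [497.22 193.29 175.97]
3 [-0.65  0.41 -1.63] [ 0.01 -0.01  0.  ] [497.22 193.31 177.  ]
4 [ 0.89  0.51 -2.14] [-0.01  0.02  0.06] [497.2  193.32 177.99]
5 [-0.46 -0.06 -1.09] [ 0.02 -0.    0.05] [497.21 193.3  178.98]
7.6333
```

```bash
cat >> h.py <<'E'
Z=177.5
def probe(xy,hd,F=4,reach=5.5,z=Z):
    "feel the rail on both sides; returns lateral centre offset (left of heading) and the two stops"
    hd=np.radians(hd);n=np.array([-np.sin(hd),np.cos(hd)]);r=[]
    for sg in(1,-1):
        t=xy+sg*reach*n;hit=bot.servo_line([*t,z],speed=12,until_force=F)
        s=bot.read_state();r.append(float((s["ee_pos"][:2]-xy)@n) if hit else None)
        bot.servo_line([*xy,z],speed=40);bot.dwell(.1)
    return r
E
python3 - <<'E'
from h import *
y=193.3;xy=np.array([.0975*y+478.38,y])
bot.servo_line([*xy,Z],speed=20);bot.dwell(.2)
print("z up",bot.servo_line([*xy,Z+5.5],speed=12,until_force=4),bot.read_state()["ee_pos"])
bot.servo_line([*xy,Z],speed=40);bot.dwell(.2)
print(probe(xy,-95.57),bot.read_state()["clock"])
E
```

```text
z up True [496.83647378 193.17718255 180.87325312]
[3.666723726749054, -3.624055396444767] 10.3917
```

```bash
cat >> h.py <<'E'
from scipy.ndimage import uniform_filter1d as uf
def path():
    p,h,i=build();return uf(p,9,axis=0,mode="nearest"),uf(h,15,mode="nearest"),i
def follow(idx,off=(0,0),speed=30,F=6,z=Z):
    p,h,_=path()
    for k in idx:
        hit=bot.servo_line([*(p[k]+off),z],down(h[k]+90),speed=speed,until_force=F)
        s=bot.read_state();f=s["ft_force"];hd=np.radians(h[k])
        print(k,hit,"along %.1f left %.1f z %.1f"%(f[0]*np.cos(hd)+f[1]*np.sin(hd),-f[0]*np.sin(hd)+f[1]*np.cos(hd),f[2]),s["ee_pos"].round(1))
        if hit: return k
E
python3 - <<'E'
from h import *
p,h,_=path()
if follow([102]) is None and follow(range(106,150,4),speed=25) is None and follow([182]) is None:
    bot.dwell(.2);print(probe(p[182],h[182]))
print(bot.read_state()["clock"])
E
```

```text
102 False along 0.1 left -1.0 z -1.6 [492.5 145.2 177.5]
106 False along 0.4 left -0.5 z -1.9 [492.2 141.  177.5]
110 False along -0.6 left -0.0 z -0.8 [491.9 137.1 177.5]
114 False along -0.8 left -0.2 z -0.4 [491.9 133.2 177.5]
118 False along -0.2 left -0.2 z -0.8 [492.5 129.2 177.5]
122 False along -0.4 left -0.2 z -0.7 [493.6 125.3 177.5]
126 False along -1.1 left -0.3 z -1.3 [495.2 121.7 177.5]
130 False along 0.1 left 0.6 z -0.9 [497.3 118.2 177.5]
134 False along 0.5 left -0.4 z -0.7 [499.9 115.1 177.5]
138 False along 1.1 left -0.2 z -1.3 [502.8 112.3 177.4]
142 False along 0.1 left 0.0 z -0.7 [506.  109.9 177.5]
146 False along -0.4 left 0.3 z -1.2 [509.4 107.7 177.4]
182 False along -0.6 left -0.1 z -2.0 [539.6  88.  177.5]
[3.3252713957334983, -4.027631899059518]
18.5833
```

```bash
python3 - <<'E'
from h import *
p,h,_=path();o=np.array([-.19,-.29])
if follow([214],o) is None and follow(range(218,262,4),o,speed=25) is None and follow([290],o) is None:
    bot.dwell(.2);print(probe(p[290]+o,h[290]))
print(bot.read_state()["clock"])
E
```

```text
214 False along -0.5 left -0.6 z -0.7 [566.2  70.3 177.5]
218 False along 0.8 left -0.1 z -0.2 [569.6  68.  177.4]
222 False along -0.2 left -0.0 z -0.9 [573.1  65.4 177.5]
226 False along -0.2 left -0.4 z -0.8 [576.3  62.5 177.5]
230 False along 0.0 left -0.2 z -1.2 [578.8  59.4 177.5]
234 False along -0.7 left -0.1 z -0.2 [580.8  55.9 177.5]
238 False along -0.1 left -0.2 z -1.7 [582.4  52.2 177.5]
242 False along 0.3 left -0.5 z -1.4 [583.5  48.3 177.5]
246 False along -0.2 left -0.8 z -2.6 [584.   44.3 177.5]
250 False along -0.3 left -1.2 z -1.5 [584.   40.3 177.5]
254 False along 0.6 left -1.7 z -0.9 [583.6  36.3 177.5]
258 False along 0.5 left 0.7 z -1.3 [583.   32.1 177.5]
290 False along -0.4 left -0.2 z -1.2 [578.5   0.7 177.5]
[2.9441942015216966, -4.331650228895193]
26.1417
```

```bash
python3 - <<'E'
from h import *
p,h,i=path();o=np.array([-.88,-.19])
hd=np.radians(h[-20]);u=np.array([np.cos(hd),np.sin(hd)])
F0=i["face"]+o
follow([300],o)
bot.servo_line([*(F0-u*11),Z],speed=25)
for d in list(np.arange(-9,-5,1.))+[-5]: pass
hit=bot.servo_line([*(F0-u*2),Z],speed=12,until_force=10)
s=bot.read_state();print(hit,(s["ee_pos"][:2]-F0)@u,s["ft_force"].round(1))
if not hit:
    bot.dwell(.1);hit=bot.servo_line([*(F0+u*9),Z],speed=6,until_force=7.5)
    s=bot.read_state();print(hit,(s["ee_pos"][:2]-F0)@u,s["ft_force"].round(1),s["ee_pos"]);
bot.dwell(.3);s=bot.read_state();print((s["ee_pos"][:2]-F0)@u,s["ft_force"].round(1),s["clock"])
E
```

```text
300 False along -0.4 left -0.2 z -1.4 [576.4  -9.5 177.5]
False -2.2022783284364618 [ 0.6  5.4 -1.4]
True 4.386703459590884 [ 2.1  2.  -0.2] [571.8585242  -40.3559765  177.48999346]
4.333205320245244 [ 0.5  1.9 -0.1] 29.9417
```

```bash
python3 - <<'E'
from h import *
p,h,i=path();o=np.array([-.88,-.19])
hd=np.radians(h[-20]);u=np.array([np.cos(hd),np.sin(hd)]);F0=i["face"]+o
s=bot.read_state();xy=s["ee_pos"][:2]
for d in(.4,.8,1.2,1.6,2.0):
    hit=bot.servo_line([*(xy+u*d),Z],speed=6,until_force=10);s=bot.read_state();print(hit,(s["ee_pos"][:2]-F0)@u,s["ft_force"].round(1),s["grip_width"])
    if hit or s["ft_force"][1]>13: break
print(s["clock"])
c=bot.read_camera("wrist");cv2.imwrite("pics/w2.png",c["image"])
c=bot.read_camera("side");cv2.imwrite("pics/s2.png",cv2.resize(c["image"][180:280,210:340],None,fx=6,fy=6))
E
```

```text
False 4.518777563464723 [ 0.6  4.3 -2.7] 15.461403279754789
False 4.611886269457703 [ 2.   7.  -3.7] 15.365226757574144
False 4.712233114177451 [ 2.   9.7 -3.8] 15.43584956905161
False 4.8914469327069385 [ 3.  11.2 -3.3] 15.372579066354252
False 5.255022337178283 [ 2.  10.7 -2. ] 15.026846843427869
31.2167
```

View pics/s2.png

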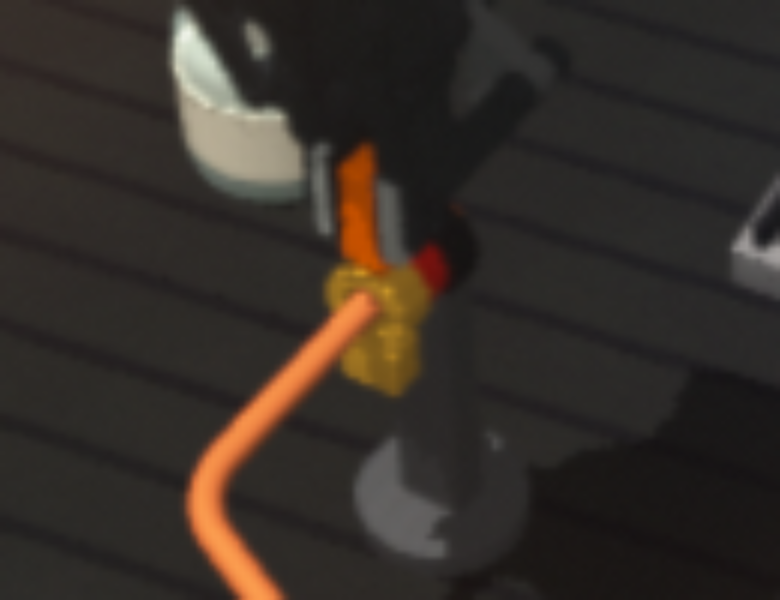

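The side crop shows the ring (375,290) tight against the red disc (435,268), which is tight against the black collar. The force also rose steeply there, which fits the hard stop. Next I release.

```bash
python3 - <<'E'
from h import *
p,h,i=path();o=np.array([-.88,-.19])
hd=np.radians(h[-20]);u=np.array([np.cos(hd),np.sin(hd)]);F0=i["face"]+o
t=F0+u*4.7
bot.servo_line([*t,Z],speed=10)
bot.servo_line([*t,Z-3],speed=15,until_force=5);bot.dwell(.1);s=bot.read_state();print(s["ft_force"].round(1),s["ee_pos"])
bot.move_gripper(60)
e=bot.read_state()["ee_pos"];bot.servo_line([e[0],e[1],260],speed=120)
b=e[:2]-u*90
bot.move_to([b[0],b[1],330],down(h[-20]+90));bot.dwell(.2)
st=bot.read_state();c=bot.read_camera("wrist");np.savez("w3.npz",**c,ee_pos=st["ee_pos"],tool_rot=st["tool_rot"])
cv2.imwrite("pics/w3.png",c["image"])
print(st["clock"],st["ft_force"].round(1))
E
```

```text
[ 1.4  1.4 -2.1] [571.8795801  -40.74936711 174.38089687]
34.175 [-0.2  0.2  0.2]
```

View pics/w3.png

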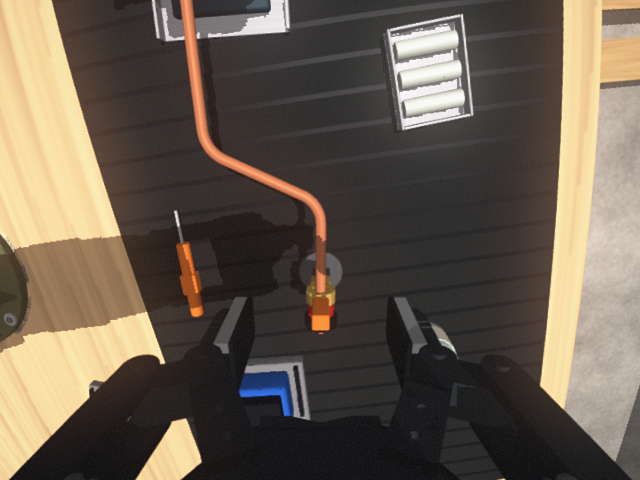

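```bash
python3 - <<'E'
from h import *
c=dict(np.load("w3.npz"))
v,u=np.mgrid[280:340,300:340];uv=np.c_[u.ravel(),v.ravel()];D=bydepth(c,uv,c);t=(D[:,2]>178)&(D[:,2]<195)
print("post",t.sum(),D[t].mean(0).round(1),np.ptp(D[t],0).round(1),onplane(c,[(uv[t].min(0)+uv[t].max(0))/2],185.5,c))
b=bot.read_camera("top");a=dict(np.load("top.npz"))
r=[]
for cc in(a,b):
    hsv=cv2.cvtColor(cc["image"],cv2.COLOR_BGR2HSV);m=(((hsv[...,0]<4)|(hsv[...,0]>174))&(hsv[...,1]>140))[165:195,308:335]
    vv,uu=np.nonzero(m);pc=onplane(cc,np.c_[uu+308,vv+165],140)[:,1];print("red y (min,mean,max)",len(uu),pc.min(),pc.mean(),pc.max())
    r.append(cv2.resize(cc["image"][160:205,290:350],None,fx=8,fy=8,interpolation=cv2.INTER_CUBIC))
cv2.imwrite("pics/cmp.png",np.vstack(r)[:, :])
E
```

```text
post 342 [571.9 -35.7 184.4] [17.2 17.4  8.9] [[572.00397142 -34.86583089 185.5       ]]
red y (min,mean,max) 102 -50.37861988073554 -42.365962023187464 -34.8847084869827
red y (min,mean,max) 93 -59.626035884627285 -53.30081597628906 -47.37036949625221
```

```bash
python3 -c "
import cv2;i=cv2.imread('pics/cmp.png');cv2.imwrite('pics/cmp2.png',cv2.resize(i,None,fx=.8,fy=.8))"
```

```text
(no output)
```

View pics/cmp2.png

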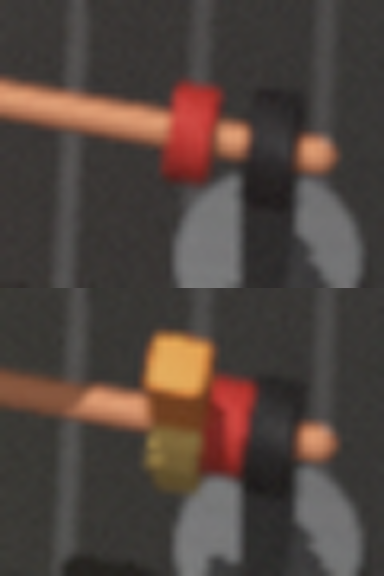

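The comparison shows the contact now closed against the collar (before, there was a gap), with the ring hanging beside it. Next is the switch.

```bash
python3 - <<'E'
from h import *
a=dict(np.load("top.npz"));s=dict(np.load("side.npz"))
L=[]
for cc,uv in((a,(488.4,270.4)),(s,(400,156.1))):
    Rm,e=pose(cc);d=(rays(cc,[uv])@Rm.T)[0];L.append((e,d/np.linalg.norm(d)))
A=sum(np.eye(3)-np.outer(d,d) for e,d in L);bb=sum((np.eye(3)-np.outer(d,d))@e for e,d in L)
X=np.linalg.solve(A,bb);print("tip",X.round(1),[np.linalg.norm((np.eye(3)-np.outer(d,d))@(X-e)).round(1) for e,d in L])
# dock outline: grey pixels at dock height
v,u=np.mgrid[215:305,385:505];uv=np.c_[u.ravel(),v.ravel()];D=bydepth(a,uv)
k=(D[:,2]>12)&(D[:,2]<40);m=k.reshape(v.shape).astype(np.uint8)
m=cv2.morphologyEx(m,cv2.MORPH_CLOSE,np.ones((25,25)))
m=cv2.morphologyEx(m,cv2.MORPH_OPEN,np.ones((5,5)))
r=cv2.minAreaRect(np.argwhere(m)[:,::-1].astype(np.float32)+[385,215]*np.ones(2,np.float32)) if False else cv2.minAreaRect((np.argwhere(m)[:,::-1]+np.array([385,215])).astype(np.float32))
C=onplane(a,cv2.boxPoints(r),24);print(C.round(1),np.linalg.norm(np.diff(C,axis=0),axis=1).round(0))
E
```

```text
tip [ 422.9 -350.4  124.7] [np.float64(1.5), np.float64(1.5)]
[[ 398.4 -162.1   24. ]
 [ 548.4 -190.6   24. ]
 [ 504.3 -441.3   24. ]
 [ 355.4 -406.1   24. ]] [153. 255. 153.]
```

```bash
python3 - <<'E'
from h import *
q=down(-90)
y=-350
bot.move_to([368,y,260],q);bot.move_gripper(0)
bot.servo_line([368,y,131],speed=120);bot.dwell(.1)
s=bot.read_state();print(s["ft_force"].round(1),s["grip_width"])
for x in range(390,500,10):
    hit=bot.servo_line([x,y,131],speed=50,until_force=14);s=bot.read_state();print(x,hit,s["ee_pos"].round(1),s["ft_force"].round(1))
    if hit or s["ft_force"][0]<-14:break
e=s["ee_pos"]
bot.servo_line([e[0]-40,y,131],speed=100);bot.servo_line([e[0]-40,y,260],speed=150)
bot.move_to([250,-400,300],q);bot.dwell(.2)
c=bot.read_camera("side");b=bot.read_camera("top")
cv2.imwrite("pics/end.png",np.hstack([cv2.resize(c["image"][130:280,210:430],None,fx=1.8,fy=1.8),cv2.resize(b["image"][150:300,300:520],None,fx=1.8,fy=1.8)]))
print(bot.read_state()["clock"],bot.read_state()["ft_force"])
E
```

```text
[-0.2 -1.   0. ] -0.3790889961094938
390 False [ 390.1 -349.9  130.8] [ 0.8  0.1 -0.3]
400 False [ 400.2 -350.   130.9] [0.1 0.1 0.1]
410 False [ 410.2 -349.9  130.9] [ 0.3  0.  -0.2]
420 False [ 420.3 -349.9  130.9] [-0.5  0.1  0.5]
430 False [ 430.3 -349.9  130.9] [-0.8 -0.3 -0.1]
440 False [ 440.3 -349.9  130.9] [ 0.1 -0.1  0.2]
450 False [ 450.3 -349.9  130.9] [-0.   0.  -0.3]
460 False [ 460.3 -349.9  130.9] [0.  0.2 0.1]
470 True [ 467.5 -350.1  130.6] [-9.8  0.2  8. ]
43.8083 [ 0.1024179  -0.36125109  0.4933389 ]
```

View pics/end.png

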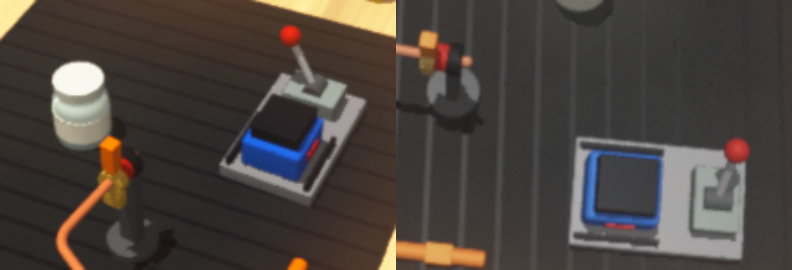

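The picture shows the ring resting at the contact, the pack on its dock, and the lever leaning away from the robot. I'll measure the tip's travel.

```bash
python3 - <<'E'
from h import *
L=[]
for n,bx in(("top",(470,215,515,260)),("side",(350,130,400,175))):
    cc=bot.read_camera(n);hsv=cv2.cvtColor(cc["image"],cv2.COLOR_BGR2HSV);m=((hsv[...,0]<4)|(hsv[...,0]>174))&(hsv[...,1]>140)
    x0,y0,x1,y1=bx;v,u=np.nonzero(m[y0:y1,x0:x1]);uv=(u.mean()+x0,v.mean()+y0);print(n,uv,len(u),u.min(),u.max(),v.min(),v.max())
    Rm,e=pose(cc);d=(rays(cc,[uv])@Rm.T)[0];L.append((e,d/np.linalg.norm(d)))
A=sum(np.eye(3)-np.outer(d,d) for e,d in L);b=sum((np.eye(3)-np.outer(d,d))@e for e,d in L)
X=np.linalg.solve(A,b);print(X,"angle",2*np.degrees(0)+np.arcsin(min(1,(np.linalg.norm(X[:2]-[422.9,-350.4])-80*np.sin(.5))/80))+.5)
E
```

```text
top (np.float64(489.17931034482757), np.float64(233.01379310344828)) 145 13 26 12 24
side (np.float64(370.48571428571427), np.float64(148.4857142857143)) 70 16 25 15 22
[ 491.61793263 -353.88764116  121.07116549] angle 0.8905036629714198
```

Travel reads as 0.89 to 1.0 rad, depending on where the ball centre sits on the lever. I'll push once more to confirm the stop.

```bash
python3 - <<'E'
from h import *
q=down(-90);y=-352
bot.move_to([430,y,260],q)
bot.servo_line([430,y,133],speed=120);bot.dwell(.1)
for x in(462,466,470,474,478):
    hit=bot.servo_line([x,y,133],speed=20,until_force=20);s=bot.read_state();print(x,hit,s["ee_pos"].round(1),s["ft_force"].round(1))
    if hit:break
e=s["ee_pos"]
bot.servo_line([e[0]-40,y,133],speed=100);bot.servo_line([e[0]-40,y,260],speed=150)
bot.move_to([250,-400,300],q);bot.dwell(.2)
L=[]
for n,bx in(("top",(470,215,515,260)),("side",(350,130,400,175))):
    cc=bot.read_camera(n);hsv=cv2.cvtColor(cc["image"],cv2.COLOR_BGR2HSV);m=((hsv[...,0]<4)|(hsv[...,0]>174))&(hsv[...,1]>140)
    x0,y0,x1,y1=bx;v,u=np.nonzero(m[y0:y1,x0:x1]);uv=(u.mean()+x0,v.mean()+y0)
    Rm,e=pose(cc);d=(rays(cc,[uv])@Rm.T)[0];L.append((e,d/np.linalg.norm(d)))
A=sum(np.eye(3)-np.outer(d,d) for e,d in L);b=sum((np.eye(3)-np.outer(d,d))@e for e,d in L)
print(np.linalg.solve(A,b),bot.read_state()["clock"])
E
```

```text
462 False [ 461.9 -352.   133. ] [ 0.3 -0.4 -0.4]
466 False [ 466.1 -352.   132.9] [-0.1  0.   0.4]
470 True [ 467.6 -352.   132.6] [-8.   0.7  6.9]
[ 491.63909102 -353.85835008  120.88314048] 50.9833
```

The lever stopped at the same place under a harder push, and the tip did not move, so it is at its hard stop.

```bash
python3 -c "
from rig import bot
print(bot.finish_job())"
```

```text
the job is handed in; nothing more can be done
None
```

The job is handed in at about 51 s on the clock: the ring is released at the contact, which is pushed against its stop, the load switch is over to its hard stop, and the pack is still on its dock. The system returned no verdict.

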